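Offer a hand-grip model up to its core rod

ROBOT

A 6-joint arm with a two-finger parallel gripper is mounted at the origin on the work surface. World frame = base frame: x ahead of the robot, y to its left, z up, the work surface at z = 0. Lengths are in mm, angles in rad, forces in N, time in s.
With the tool pointing down it reaches from about 275 to 750 mm from the base axis. Payload 10.2 kg.
Tool frame: the origin (TCP) lies midway between the tips of the shut fingers; the grasp point (between the pads) lies 19 mm behind it; z points along the fingers, y is the line along which they close (so a half turn about z gives the same grasp; the last joint's range is limited). The gripper opens to 85 mm and grips with 20 to 120 N. Pads are 22 mm wide; open, the fingers measure 114 mm over their backs; the gripper's body (76 mm by 85 mm) begins 54 mm behind the grasp point. The pads swing forward as they close: fully open they stand 13 mm farther back than shut.
Start: joints at [0.983, 0.313, 1.498, -0, 1.331, -0.223], TCP at [187.313, 490.454, 210.994] pointing down, gripper open.
Joint ranges: [-2.94, 2.94], [-0.97, 2.17], [0.19, 2.56], [-1.23, 4.37], [0.02, 3.11], [-2.88, 2.88]. Speed limits (rad/s): [2.39, 2.39, 3.01, 3.14, 3.14, 3.14].

INTERFACE

Orientations are given as a unit quaternion [w, x, y, z].
In Python, from rig import sense, capture, finish_job, find_in, place_of gives the robot as it stands. The module is installed in compiled form; this text tells all that it offers.
- The arm moves only by the shell command python3 -m jog 'ROWS' [FORCE]. ROWS is JSON, a list of rows, each an object of numbers: "tx", "ty", "tz": the shift along the tool's x, y, z in mm; "ax", "ay", "az": the turn, a rotation vector about the tool's x, y, z in rad; "jaw": the closure, from -1 (fully open) to 1 (shut), so that 0 is half open. In form: [{"tx": .., "ty": .., "tz": .., "ax": .., "ay": .., "az": .., "jaw": ..}, ...]. A call has 1 to 5 rows; each row shifts and turns the commanded pose from where the row before left it, along the tool's axes as they then stand; what a row does not reach is not made up. A row lasts 1/8 s, in which the tool goes at most 62.5 mm and 10.7 degrees, less where a joint would pass 70% of its speed; a pose out of reach is approached as far as the arm can. A call with a gripper value outside its range is refused whole. The fingers move at their own pace and stop on an object; FORCE is the grip in N (left out, the last holds). Time passes only in rows, so rows that do not move let the fingers close. It gives the time, the measured TCP pose, the force, the opening and the grip force at its end, in the units of the state.
- sense(): the state, without advancing time (a new reading comes with each control period).
- capture(name): name is "scene" or "top" or "wrist"; returns a dict with "color" (384x512x3 uint8, red, green, blue), "depth" (384x512 float32, mm along the optical axis (not along the pixel's ray), 0 where there is no reading), "fx", "fy", "cx", "cy" (pixels), "camera_from_world" (4x4, takes a point from world to camera coordinates); the wrist camera has in their place "mount" (4x4, takes a point from camera to tool coordinates, whose origin is the TCP and whose axes are the flange's). Camera axes: x right, y up, looking along -z (the intrinsics and any distortion apply to the point x, -y, -z); pixel columns grow to the right and rows downward; lengths in mm; the calibration is good to about 2 mm. A picture is of the moment at which its call begins: read the wrist's pose just before it.
- finish_job(): hands the job in; it is judged then, once.
Trained networks look in the newest picture that a camera, given by its name, has taken for a name from the list of things; names that differ only in an ending like _2 or _b are one class to them, and where a whole thing is asked for, a point or a joint stands for the part that bears it (a point fixed in the world has none). Each returns a list of dicts, best first, with "conf" (0 to 1); they miss things now and then, are a little off and sometimes report something else, mostly with a low value. They report only what shows in the picture. A call takes as long as a camera call. They do not tell look-alikes from the thing itself.
- find_in(query, camera): "centre" ([column, row] in pixels, amid what is visible of it).
- place_of(query, camera): "centre" ([column, row] in pixels: a listed point, or the origin of a listed thing).
The state is a dict: "time_s": time; "joints": joint angles; "dq": joint speeds; "tau": joint torques, N m; "eef_pos": TCP position; "ee_rot": TCP orientation; "force": force on the tool from outside, world axes, zero at the start; "wrist_torque": the same for the moment, N m; "grip_width": opening from 0.0 (shut) to 1.0 (fully open); "grip_force": force on a finger pad.
Only numpy, scipy, OpenCV 4.12 (cv2) and the standard library are available. Lean on these libraries where they do the work, as an engineer would, in place of code of your own. Each camera call takes 0.05 s, during which the arm holds its last target. There are 200 camera calls.

TASK

Fit check before gluing: take the metal rod off the wooden rest and press it down past the two sprung jaws of the gluing jig until it sits at the bottom of both forks, centred end to end, with both jaws sprung back over it, and let it go. Then lift the tan hand-grip model high over the rack of upright tools and hold it level and still over the middle of the rod, its bottom channel running along the rod (either way round) and its underside about 10 mm above the top of the rod; finish there, still holding it. The model must never touch the rod, the jig or the rack; leave the other things on the mat where they are.

Things in the scene. Friction and masses are not known exactly. Their poses are not given: they have to be found in the camera images.
- rod: (All sizes here and below in mm) round aluminium rod, 12 diameter, 200 long, about 60 g; loose. Origin at its middle on its axis, x along the rod. It starts lying level in the wooden rest with its axis 40 above the table; symmetric end for end
- rest: fixed low wooden rest, 150 x 40 base 10 thick, two notched posts (12 thick along x, 43 tall) at x = +-60 that carry the rod along its x; the rod is free to be gripped between the posts. Origin under its centre, on the table
- jig: fixed metal gluing jig, base 190 x 76 x 12. At x = +-75 of its frame stands a fork clip (12 thick along x) with an upward-open slot 14 wide for the rod, which lies along the jig's x. On the -y side a wall rises to 90 with a sloped lead-in at its top; on the +y side a post 82 tall carries the jaw. Nothing stands above the base between the two forks. Origin under the centre of the base, on the table, z up
- jig_seat (a point): point midway between the two forks of the jig where the middle of the rod's axis lies when seated: 52 above the table; axes as jig. The slot floor is at 46 and the seated rod's top is 58 above the table
- jaw_a (a joint): angle (rad) of the brass jaw of the fork at jig x = -75: a flap 24 long hinged at y = +20, 76 above the table, lying level across the slot mouth at 0; it swings downwards (values grow, to 1.35) as the rod is pushed down at y = 0 through it and springs back up to 0 once the rod is seated. It takes about 1 to 5 N per jaw to push through; it cannot swing upwards, so it then keeps the rod in
- jaw_b (a joint): the same for the jaw of the fork at jig x = +75
- form: tan hand-grip model of hard model board, about 140 g, loose: a sole 90 (x) x 56 (y) x 24 high with a channel 20 wide and 12 deep along x in its underside; two posts; and on top a grip bar along x, 100 long, 26 wide, from 74 to 98 above the underside, with an open hand hole (24 to 74) below it. Take it by the bar across y. Origin at the centre of its underside, z up; stands on the table
- rack: fixed wooden rack 240 (x) x 36 (y) x 40 with six upright modelling tools, 105 tall at most, standing between the jig and the model (either may be on the left or right of it). Origin under its centre, on the table
- knife: wooden modelling knife, flat, 185 x 18 x 6, bystander; loose, stands or lies on the table, origin under its middle
- caliper: steel and black sliding caliper, 200 long, bystander; loose, stands or lies on the table, origin under its middle
- loop_tool: wooden-handled loop tool, 165 long, bystander; loose, stands or lies on the table, origin under its middle
- sand_block: cork sanding block 45 x 85 x 30, bystander; loose, stands or lies on the table, origin under its middle
- glue: white bottle, 50 across, 110 tall, bystander; loose, stands or lies on the table, origin under its middle
- cup: white cup, 72 across, 85 tall, bystander; loose, stands or lies on the table, origin under its middle
- offcut: small stepped tan offcut 50 x 40 x 36, bystander; loose, stands or lies on the table, origin under its middle
Things that resemble listed ones, but are neither listed nor needed, are in the scene too. What is meant by the rod is not purple, and is the larger of those in its own colour.

How it is judged (in metres and radians):
On the way, in this order (a step that is already met when the one before it is completed fails the run):
1. the rod sits in both forks, centred, under the closed jaws, and is let go (x of rod in the frame of jig_seat between -0.012 and 0.012 m and y of rod in the frame of jig_seat between -0.004 and 0.004 m and z of rod in the frame of jig_seat between -0.004 and 0.004 m and angle between the x axis of rod and the x axis of jig, either way round below 0.06 rad and value of joint each of jaw_a, jaw_b below 0.15 rad and contact force between the fingers and rod below 0.1 N), for 0.2 s.
2. the model is lifted above the height of the rack's tools (height (world z) of form above 0.106 m and contact force between the fingers and form above 0.3 N), for 0.1 s.
At the end, for the whole second after the job is handed in: Rod in both forks (middle within 12 mm along, 4 mm across and in height; 0.06 rad), jaws shut, rod let go. Model held still and level, underside 3 to 20 mm above the rod's top, within 12 mm along and 8 mm across of its middle, aligned within 0.12 rad, touching only the gripper (all of step 1 and x of form in the frame of jig_seat between -0.012 and 0.012 m and y of form in the frame of jig_seat between -0.008 and 0.008 m and z of form in the frame of jig_seat between 0.009 and 0.026 m and angle between the x axis of form and the x axis of rod, either way round below 0.12 rad and angle between form's own z axis and vertical below 0.12 rad and linear speed of form below 0.02 m/s and angular speed of form below 0.2 rad/s and contact force between the fingers and form above 0.3 N and contact force between form and rod below 0.05 N and contact force between form and jig below 0.05 N); the arm keeps its last pose, push and grip.
It fails at once if the model touches the rod, the jig or the rack (contact force between form and rod above 0.5 N or contact force between form and jig above 0.5 N or contact force between form and rack above 0.5 N).
It fails at once if the arm or the rod strikes the tool rack (contact force between any of the arm, the fingers, rod and rack above 3 N).
It fails at once if a bystander is moved by more than 30 mm (distance of any of knife, caliper, loop_tool, sand_block, glue, cup, offcut from where it was at the start of the episode above 0.03 m).
It also fails if it takes over 72 s, if anything falls off the work surface, if the arm or the gripper's body presses on something with over 40 N, if the wrist force passes 120 N, or if a joint passes its speed limit or range.

## Working session

There is one attempt and no reset: what is moved stays moved. The work goes in short steps, Python scripts to look and compute and a shell command to move; the robot and the scene stay as the last step left them, time stands still between calls to the robot, and variables do not carry over. Pictures are saved under pics/ and viewed, at most 13 in all, crops included, and the job is handed in when it is done.

```bash
mkdir -p pics; cat > h.py <<'E'
import numpy as np, cv2
from rig import *
from scipy.spatial.transform import Rotation as R
def save(c,n):
    cv2.imwrite(f'pics/{n}.png',c['color'][:,:,::-1])
def world(c,uv,st=None,depth=None,z=None):
    """pixel->world by depth, or by plane z"""
    u,v=uv
    T=np.linalg.inv(c['camera_from_world']) if 'camera_from_world' in c else tool(st)@c['mount']
    r=np.array([(u-c['cx'])/c['fx'],-(v-c['cy'])/c['fy'],-1.])
    o=T[:3,3]; d=T[:3,:3]@r
    if z is not None: return o+d*(z-o[2])/d[2]
    if depth is None:
        p=c['depth'][max(0,int(v)-1):int(v)+2,max(0,int(u)-1):int(u)+2]; p=p[p>0]; depth=np.median(p) if p.size else np.nan
    return o+d*depth
def tool(st):
    q=st['ee_rot']; T=np.eye(4); T[:3,:3]=R.from_quat([q[1],q[2],q[3],q[0]]).as_matrix(); T[:3,3]=st['eef_pos']; return T
E
python3 - <<'E'
from h import *
np.set_printoptions(precision=1,suppress=True)
ims=[]
print(sense())
for n in ['scene','top']:
    c=capture(n); ims.append(c); save(c,n)
    print(n,c['fx'],c['cx'],c['cy'],[k for k in c])
    for q in ['rod','rest','jig','jig_seat','jaw_a','form','rack','knife','caliper','loop_tool','sand_block','glue','cup','offcut']:
        for f in (find_in,place_of):
            print(q,f.__name__,[(np.round(d['centre'],1).tolist(),round(d['conf'],2),world(c,d['centre']).round().tolist()) for d in f(q,n)][:4])
cv2.imwrite('pics/both.png',cv2.resize(np.vstack([i['color'] for i in ims])[:,:,::-1],None,fx=.78,fy=.78))
E
```

```text
{'time_s': 0.0, 'joints': array([ 1. ,  0.3,  1.5, -0. ,  1.3, -0.2]), 'dq': array([-0.,  0.,  0.,  0.,  0.,  0.]), 'tau': array([ -0. , -41.2, -26. ,  -0. ,   0. ,   0. ]), 'eef_pos': array([187.1, 490.2, 210.4]), 'ee_rot': array([-0. ,  0.2,  1. , -0. ]), 'force': array([0.2, 1. , 0.3]), 'wrist_torque': array([ 0., -0.,  0.]), 'grip_force': 0.0, 'grip_width': 0.9979503736366242}
scene 380.59262304107375 254.55456565893235 191.1408349174912 ['color', 'depth', 'fx', 'fy', 'cx', 'cy', 'camera_from_world']
rod call [([229.6, 218.1], 0.89, [565.0, 44.0, 45.0]), ([241.5, 118.7], 0.55, [177.0, -309.0, -2.0]), ([390.4, 198.4], 0.42, [175.0, 288.0, -1.0])]
rod call [([230.8, 215.6], 0.82, [555.0, 38.0, 43.0]), ([393.5, 197.4], 0.72, [167.0, 293.0, 1.0]), ([244.1, 119.3], 0.68, [180.0, -292.0, 4.0])]
rest call []
rest call [([232.3, 225.5], 0.56, [557.0, 43.0, 9.0]), ([296.6, 276.1], 0.51, [569.0, 268.0, 23.0]), ([210.9, 312.9], 0.49, [757.0, 184.0, -1.0]), ([157.9, 145.0], 0.47, [479.0, -399.0, -1.0])]
jig call [([159.3, 155.6], 0.67, [515.0, -338.0, 10.0]), ([115.2, 206.5], 0.38, [750.0, -186.0, 64.0])]
jig call [([159.9, 157.4], 0.66, [520.0, -329.0, 10.0])]
jig_seat call [([156.8, 154.5], 0.68, [517.0, -348.0, 9.0])]
jig_seat call [([156.8, 144.0], 0.73, [479.0, -405.0, 1.0])]
jaw_a call []Traceback (most recent call last):
  File "<stdin>", line 10, in <module>
ValueError: it knows: caliper, cup, form, glue, jig, jig_seat, knife, loop_tool, offcut, rack, rest, rod, sand_block
```

```bash
ls . pics
```

```text
.:
h.py
pics

pics:
scene.png
```

```bash
python3 - <<'E'
from h import *
ims=[]
for n in ['scene','top']:
    c=capture(n); ims.append(c)
    for q in ['rod','rest','jig','jig_seat','form','rack']:
        for f,l in ((find_in,'find'),(place_of,'place')):
            if n=='scene' and q in('rod','rest','jig','jig_seat'): continue
            print(n,q,l,[(np.round(d['centre'],1).tolist(),round(d['conf'],2),world(c,d['centre']).round().tolist()) for d in f(q,n)][:4])
cv2.imwrite('pics/both.png',cv2.resize(np.vstack([i['color'] for i in ims])[:,:,::-1],None,fx=.78,fy=.78))
cv2.imwrite('pics/top2.png',cv2.resize(ims[1]['color'][:,:,::-1],None,fx=1.55,fy=1.55,interpolation=cv2.INTER_CUBIC))
cv2.imwrite('pics/scene2.png',cv2.resize(ims[0]['color'][:,:,::-1],None,fx=1.55,fy=1.55,interpolation=cv2.INTER_CUBIC))
E
```

```text
scene form find [([375.7, 309.8], 0.72, [509.0, 441.0, 9.0]), ([298.8, 267.2], 0.57, [547.0, 257.0, 23.0])]
scene form place [([299.1, 273.6], 0.9, [559.0, 268.0, 22.0])]
scene rack find [([185.5, 195.9], 0.58, [585.0, -112.0, 34.0]), ([114.7, 207.0], 0.53, [752.0, -185.0, 64.0]), ([244.0, 184.0], 0.17, [433.0, -38.0, 22.0])]
scene rack place [([189.6, 200.3], 0.68, [574.0, -113.0, 8.0]), ([294.0, 276.6], 0.22, [573.0, 265.0, 22.0])]
top rod find [([190.0, 171.1], 0.61, [550.0, 252.0, 24.0]), ([364.8, 283.2], 0.57, [186.0, -307.0, 3.0]), ([251.1, 165.6], 0.53, [568.0, 55.0, 9.0]), ([176.2, 294.4], 0.44, [157.0, 297.0, 2.0])]
top rod place [([254.4, 168.6], 0.75, [554.0, 44.0, 42.0]), ([364.3, 285.0], 0.51, [180.0, -305.0, 3.0]), ([178.0, 285.1], 0.47, [186.0, 291.0, 5.0])]
top rest find [([251.3, 167.4], 0.86, [562.0, 54.0, 9.0]), ([186.8, 175.0], 0.15, [529.0, 253.0, 87.0])]
top rest place [([253.8, 170.4], 0.73, [552.0, 46.0, 12.0])]
top jig find [([371.4, 183.6], 0.77, [506.0, -336.0, 13.0])]
top jig place [([369.4, 184.1], 0.97, [504.0, -329.0, 11.0]), ([254.3, 168.1], 0.7, [555.0, 45.0, 43.0])]
top jig_seat find [([370.3, 181.8], 0.59, [512.0, -333.0, 11.0]), ([300.7, 115.3], 0.21, [729.0, -108.0, 31.0])]
top jig_seat place [([377.2, 180.3], 0.74, [516.0, -355.0, 12.0])]
top form find [([188.0, 170.3], 0.92, [544.0, 250.0, 83.0]), ([130.7, 185.3], 0.71, [507.0, 444.0, 13.0])]
top form place [([189.3, 173.6], 0.92, [541.0, 254.0, 25.0])]
top rack find [([306.1, 162.8], 0.6, [572.0, -121.0, 39.0])]
top rack place [([307.6, 164.4], 0.63, [566.0, -126.0, 43.0])]
```

View pics/top2.png

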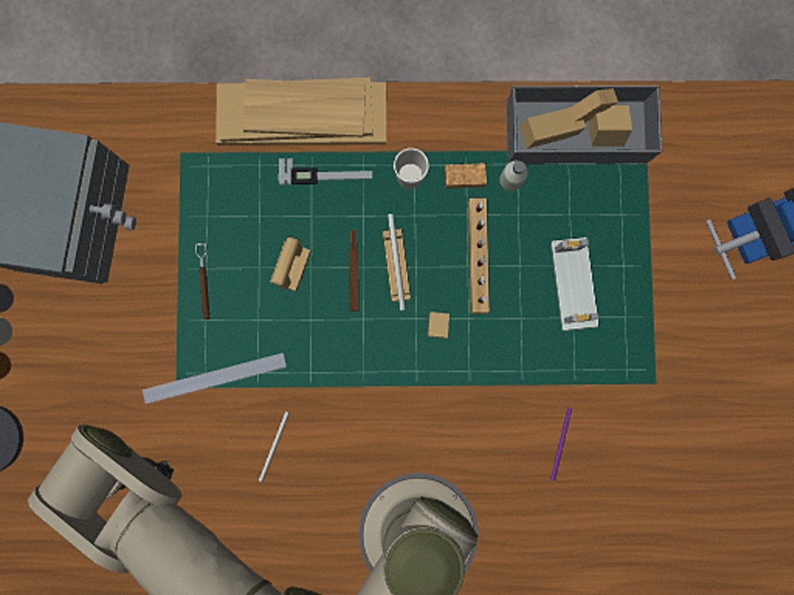

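View pics/scene2.png

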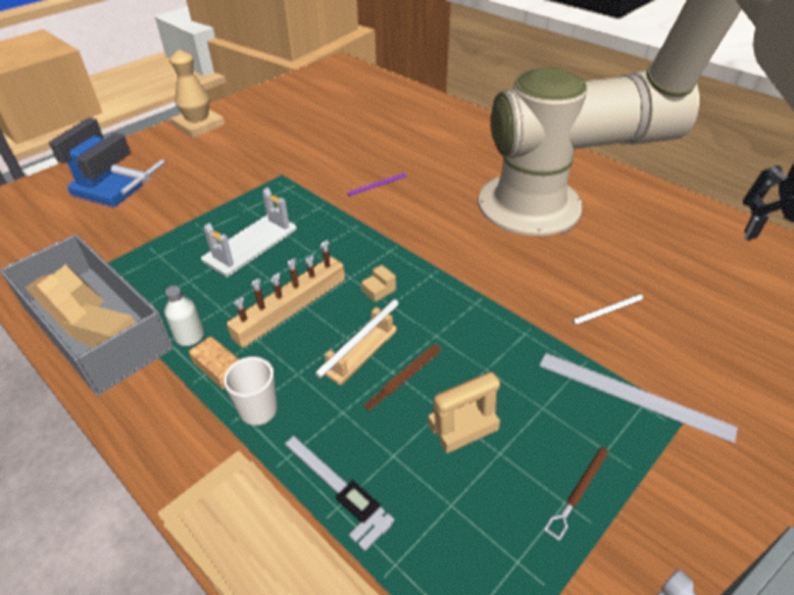

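The top view shows the rod on the rest at about (397,262) in the enlarged picture, which is native (256,169). The jig is at (575,285), the rack at (479,255) and the model at (290,263). There are three rod candidates, in native top-view pixels:
- (255,168): thick silver rod on the rest.
- (176,288): thin short silver stick.
- (363,285): purple stick.

The one on the rest fits, because it isn't purple and is the larger of the silver ones. Next I'll measure shapes from the depth clouds.

```bash
cat >> h.py <<'E'
def cloud(c,st=None):
    H,W=c['depth'].shape; v,u=np.mgrid[:H,:W]; d=c['depth'].astype(float)
    T=np.linalg.inv(c['camera_from_world']) if 'camera_from_world' in c else tool(st)@c['mount']
    r=np.stack([(u-c['cx'])/c['fx'],-(v-c['cy'])/c['fy'],-np.ones_like(d)],-1)*d[...,None]
    P=r@T[:3,:3].T+T[:3,3]; P[d<=0]=np.nan; return P
def box(P,ctr,rad,z0,z1):
    m=(np.hypot(P[...,0]-ctr[0],P[...,1]-ctr[1])<rad)&(P[...,2]>z0)&(P[...,2]<z1); return m
def rect(p):
    (cx,cy),(w,h),a=cv2.minAreaRect(p[:,:2].astype(np.float32))
    if w<h: w,h,a=h,w,a+90
    return np.round([cx,cy,w,h,(a+90)%180-90,np.median(p[:,2])],1).tolist()
E
python3 - <<'E'
from h import *
for n in ['scene','top']:
    c=capture(n); P=cloud(c)
    for nm,ctr,rad,z0,z1 in [('rod',(555,45),130,36,60),('rest',(555,45),100,5,20),('bar',(545,252),80,85,110),('sole',(545,252),90,15,35),('jigbase',(508,-338),125,6,20),('forks',(508,-338),125,60,110),('rack',(570,-122),140,30,50),('tools',(570,-122),140,60,130),('offcut',(460,-30),60,15,60),('thin',(170,293),120,2,30)]:
        p=P[box(P,ctr,rad,z0,z1)]
        if len(p)>5: print(n,nm,len(p),rect(p),p[:,2].max().round())
        if nm=='forks':
            for s in(1,-1):
                q=p[(p[:,0]-508)*s>0]; print('  fork',q.mean(0).round(1),q[:,2].max().round(1))
E
python3 -m jog '[{"jaw":-1}]'
```

```text
scene rod 404 [556.8, 40.8, 199.3, 35.8, 6.6, 43.2] 48.0
scene rest 590 [555.2, 75.9, 151.2, 127.8, 1.2, 8.8] 20.0
scene bar 505 [553.3, 262.3, 98.7, 25.1, -19.0, 95.9] 101.0
scene sole 631 [551.6, 262.3, 94.1, 56.8, -20.1, 23.1] 35.0
scene jigbase 777 [513.9, -333.4, 189.9, 79.5, 6.2, 11.3] 20.0
scene forks 203 [512.4, -327.1, 165.8, 55.5, 5.9, 76.8] 92.0
  fork [ 587.7 -317.    75.6] 91.9
  fork [ 439.2 -333.    75.3] 90.8
scene rack 848 [570.7, -129.4, 240.8, 39.7, 0.9, 38.9] 50.0
scene tools 297 [570.7, -129.6, 205.1, 13.9, -0.4, 78.6] 105.0
scene offcut 250 [443.3, -16.2, 109.9, 59.9, 62.1, 23.3] 47.0
scene thin 227 [171.4, 282.7, 207.4, 205.2, -65.7, 4.8] 11.0
top rod 277 [553.8, 40.8, 198.0, 33.6, 7.0, 44.7] 57.0
top rest 659 [554.9, 44.4, 193.6, 191.1, 77.2, 8.0] 19.0
top bar 276 [549.8, 261.5, 98.1, 26.7, -19.4, 96.7] 105.0
top sole 222 [547.7, 262.6, 92.7, 57.4, -19.3, 23.8] 34.0
top jigbase 1338 [509.2, -338.3, 245.1, 241.3, -38.4, 11.0] 20.0
top forks 155 [508.6, -324.4, 163.9, 52.1, 5.1, 80.0] 100.0
  fork [ 583.  -317.6   78.7] 92.6
  fork [ 433.9 -330.8   79.4] 99.8
top rack 727 [567.0, -130.4, 237.0, 36.6, 0.3, 40.0] 50.0
top tools 103 [568.1, -130.2, 203.8, 11.4, -0.1, 84.3] 106.0
top offcut 202 [442.2, -14.8, 110.7, 61.0, 60.0, 27.3] 50.0
top thin 1632 [170.2, 292.8, 238.5, 233.8, 14.9, 4.2] 19.0schema error: expected keys tx, ty, tz, ax, ay, az, jaw
```

```bash
cat >> h.py <<'E'
def line(P,ctr,rad,z0,z1):
    p=P[box(P,ctr,rad,z0,z1)][:,:2]; v=cv2.fitLine(p.astype(np.float32),cv2.DIST_HUBER,0,.01,.01).ravel()
    d=v[:2]*np.sign(v[0]); t=(p-v[2:])@d; t0,t1=np.percentile(t,[.5,99.5])
    return np.round(v[2:]+d*(t0+t1)/2,1),round(float(np.degrees(np.arctan2(d[1],d[0]))),2),round(t1-t0,1)
def goto(pos,xang):
    """tool shifts to put TCP at pos, then turns so tool y is perpendicular to direction xang (deg)"""
    s=sense(); T=tool(s); d=T[:3,:3].T@(np.array(pos,float)-T[:3,3])
    a=np.degrees(np.arctan2(T[1,0],T[0,0])); z=T[:3,:3][:,2]
    dy=(xang-a+90)%180-90   # world yaw wanted
    print('tcp',T[:3,3].round(1),'yaw',a.round(1),'tilt',z.round(3),'SHIFT tool',d.round(1),'az',round(-np.radians(dy),3),'q6',s['joints'][5].round(2),'t',s['time_s'])
E
python3 - <<'E'
from h import *
for n in ['scene','top']:
    c=capture(n); P=cloud(c)
    print(n,'rod',line(P,(555,41),130,43.5,55),'bar',line(P,(551,262),80,88,110),'rack',line(P,(569,-130),140,35,48))
goto((555,41,250),7)
E
```

```text
scene rod (array([557.1,  41.1]), 7.06, np.float64(194.5)) bar (array([554.7, 264.9]), -19.96, np.float64(96.2)) rack (array([ 571.7, -125.5]), 0.31, np.float64(236.3))
top rod (array([552.8,  40.9]), 6.55, np.float64(194.7)) bar (array([549.5, 260.6]), -20.23, np.float64(96.8)) rack (array([ 566.7, -127.5]), 0.64, np.float64(235.9))
tcp [187.3 490.5 211. ] yaw 159.1 tilt [-0.  0. -1.] SHIFT tool [-503.9 -288.7  -39. ] az -0.487 q6 -0.22 t 1.6
```

```bash
R='{"tx":-50.4,"ty":-28.9,"tz":-3.9,"ax":0,"ay":0,"az":0,"jaw":-1}'; python3 -m jog '[{"tx":-50.4,"ty":-28.9,"tz":-3.9,"ax":0,"ay":0,"az":0,"jaw":-1},{"tx":-50.4,"ty":-28.9,"tz":-3.9,"ax":0,"ay":0,"az":0,"jaw":-1},{"tx":-50.4,"ty":-28.9,"tz":-3.9,"ax":0,"ay":0,"az":0,"jaw":-1},{"tx":-50.4,"ty":-28.9,"tz":-3.9,"ax":0,"ay":0,"az":0,"jaw":-1},{"tx":-50.4,"ty":-28.9,"tz":-3.9,"ax":0,"ay":0,"az":0,"jaw":-1}]'
python3 -m jog '[{"tx":-50.4,"ty":-28.9,"tz":-3.9,"ax":0,"ay":0,"az":0,"jaw":-1},{"tx":-50.4,"ty":-28.9,"tz":-3.9,"ax":0,"ay":0,"az":0,"jaw":-1},{"tx":-50.4,"ty":-28.9,"tz":-3.9,"ax":0,"ay":0,"az":0,"jaw":-1},{"tx":-50.4,"ty":-28.9,"tz":-3.9,"ax":0,"ay":0,"az":0,"jaw":-1},{"tx":-50.4,"ty":-28.9,"tz":-3.9,"ax":0,"ay":0,"az":0,"jaw":-1}]'
python3 -m jog '[{"tx":0,"ty":0,"tz":0,"ax":0,"ay":0,"az":-0.163,"jaw":-1},{"tx":0,"ty":0,"tz":0,"ax":0,"ay":0,"az":-0.162,"jaw":-1},{"tx":0,"ty":0,"tz":0,"ax":0,"ay":0,"az":-0.162,"jaw":-1},{"tx":0,"ty":0,"tz":0,"ax":0,"ay":0,"az":0,"jaw":-1}]'
python3 - <<'E'
from h import *
goto((555,41,250),7)
s=sense(); c=capture('wrist'); P=cloud(c,s)
cv2.imwrite('pics/w1.png',cv2.resize(c['color'][:,:,::-1],None,fx=1.5,fy=1.5))
print(c['mount'].round(3)); print('rod',line(P,(555,41),130,40.5,55))
for q in('rod','rest'): print(q,[(d['centre'],d['conf'],world(c,d['centre'],s).round(1)) for d in place_of(q,'wrist')])
E
```

```text
time_s: 2.22
eef_pos: [372.1, 264.0, 230.8]
ee_rot: [0.0, 0.181, 0.983, 0.0]
force: [1.6, 0.4, 0.4]
grip_width: 1.0
grip_force: 0.0
time_s: 2.85
eef_pos: [556.1, 38.9, 250.2]
ee_rot: [0.0, 0.182, 0.983, 0.0]
force: [0.1, 0.6, 0.3]
grip_width: 1.002
grip_force: 0.0
time_s: 3.35
eef_pos: [555.0, 40.6, 250.0]
ee_rot: [-0.0, -0.06, 0.998, 0.0]
force: [-0.1, -0.3, 0.7]
grip_width: 1.002
grip_force: 0.0
tcp [555.   40.6 250. ] yaw -173.1 tilt [-0.  0. -1.] SHIFT tool [-0.   0.4 -0. ] az -0.001 q6 -1.83 t 3.35
[[ 0.00000e+00  9.59000e-01  2.84000e-01  7.16230e+01]
 [ 1.00000e+00 -0.00000e+00 -1.00000e-03 -1.47500e+00]
 [-1.00000e-03  2.84000e-01 -9.59000e-01 -1.62399e+02]
 [ 0.00000e+00  0.00000e+00  0.00000e+00  1.00000e+00]]
rod (array([556.4,  38.5]), 6.95, np.float64(197.1))
rod [([257.9, 163.5], 0.96, array([551.7,  39.1,  45.4])), ([256.0, 158.9], 0.28, array([545.7,  35.7,  46. ]))]
rest [([255.5, 157.9], 0.56, array([544.6,  34.9,  44.8]))]
```

View pics/w1.png

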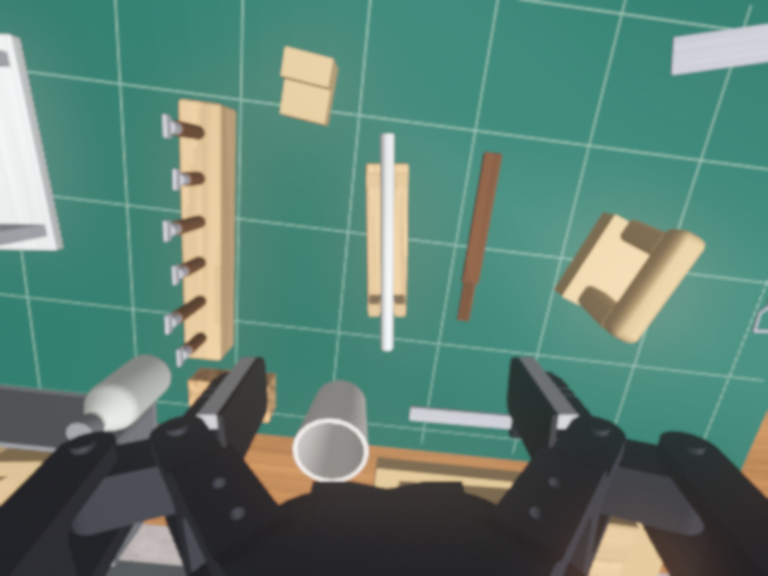

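The wrist view is the enlarged confirmation. The thick silver rod lies across both rest posts at about (388,240), 197 mm long with its top at 46 mm, so it is the rod that's meant. I'm going down to it.

```bash
python3 -m jog '[{"tx":-1,"ty":-0.5,"tz":60,"ax":0,"ay":0,"az":0,"jaw":-1},{"tx":0,"ty":0,"tz":60,"ax":0,"ay":0,"az":0,"jaw":-1},{"tx":0,"ty":0,"tz":50,"ax":0,"ay":0,"az":0,"jaw":-1},{"tx":0,"ty":0,"tz":40,"ax":0,"ay":0,"az":0,"jaw":-1},{"tx":0,"ty":0,"tz":19,"ax":0,"ay":0,"az":0,"jaw":-1}]' 40
python3 -m jog '[{"tx":0,"ty":0,"tz":0,"ax":0,"ay":0,"az":0,"jaw":0.4},{"tx":0,"ty":0,"tz":0,"ax":0,"ay":0,"az":0,"jaw":1},{"tx":0,"ty":0,"tz":0,"ax":0,"ay":0,"az":0,"jaw":1},{"tx":0,"ty":0,"tz":0,"ax":0,"ay":0,"az":0,"jaw":1},{"tx":0,"ty":0,"tz":0,"ax":0,"ay":0,"az":0,"jaw":1}]' 40
python3 -m jog '[{"tx":0,"ty":0,"tz":0,"ax":0,"ay":0,"az":0,"jaw":1},{"tx":0,"ty":0,"tz":0,"ax":0,"ay":0,"az":0,"jaw":1}]' 100
```

```text
time_s: 4.12
eef_pos: [555.0, 40.4, 18.8]
ee_rot: [-0.002, -0.06, 0.998, 0.0]
force: [1.0, 1.2, -0.7]
grip_width: 1.002
grip_force: 0.0
time_s: 4.75
eef_pos: [556.5, 40.3, 21.7]
ee_rot: [0.001, -0.061, 0.998, -0.0]
force: [-0.6, 0.7, 5.2]
grip_width: 0.092
grip_force: 37.7
time_s: 5.0
eef_pos: [556.6, 40.2, 22.0]
ee_rot: [0.001, -0.061, 0.998, -0.0]
force: [-1.7, 1.1, 8.7]
grip_width: 0.04
grip_force: 89.5
```

```bash
python3 -m jog '[{"tx":0,"ty":0,"tz":-15,"ax":0,"ay":0,"az":0,"jaw":1},{"tx":0,"ty":0,"tz":-45,"ax":0,"ay":0,"az":0,"jaw":1},{"tx":0,"ty":0,"tz":-60,"ax":0,"ay":0,"az":0,"jaw":1},{"tx":0,"ty":0,"tz":-30,"ax":0,"ay":0,"az":0,"jaw":1},{"tx":0,"ty":0,"tz":0,"ax":0,"ay":0,"az":0,"jaw":1}]'
python3 - <<'E'
from h import *
s=sense(); print(s['eef_pos'],s['grip_width'],s['force'])
c=capture('wrist'); P=cloud(c,s)
cv2.imwrite('pics/w2.png',cv2.resize(c['color'][:,:,::-1],None,fx=1.2,fy=1.2))
T=tool(s); Q=(P-T[:3,3])@T[:3,:3]
m=(abs(Q[...,0])<140)&(abs(Q[...,1])<14)&(Q[...,2]>-40)&(Q[...,2]<15); q=Q[m]
for x in range(-130,131,20):
    k=q[abs(q[:,0]-x)<10]
    if len(k): print(x,len(k),np.median(k,0).round(1))
print(q[:,0].min(),q[:,0].max())
E
```

```text
time_s: 5.62
eef_pos: [557.0, 40.2, 173.7]
ee_rot: [0.002, -0.061, 0.998, -0.0]
force: [-0.8, -0.2, -0.5]
grip_width: 0.032
grip_force: 86.1
[557.02490868  40.22690336 173.73654912] 0.03236175518464569 [-0.7857808  -0.19714201 -0.52400537]
-50 369 [-48.7  -1.9 -22.4]
-30 197 [-31.7  -1.3 -22.9]
-10 182 [ -9.9  -1.6 -23. ]
10 1043 [ 10.1  -1.3 -26.2]
30 779 [ 30.2  -1.8 -22.3]
50 853 [ 50.4  -1.3 -22.4]
70 982 [ 70.4  -1.3 -22.4]
90 1110 [ 90.3  -1.3 -22.4]
110 1 [100.    2.4 -21.2]
-58.67719565006371 100.00956415728345
```

View pics/w2.png

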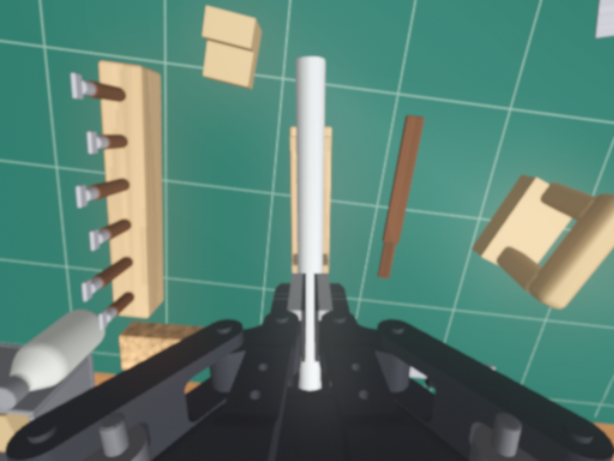

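The rod is held level and centred: its near end is at tool x = +100 and its axis about 16.5 mm behind the TCP. Next I'll cross over the rack to the jig.

```bash
python3 - <<'E'
from h import *
goto((512,-334,240),5.7)
E
```

```text
tcp [556.1  40.3 171.6] yaw -173.0 tilt [ 0.001 -0.    -1.   ] SHIFT tool [  89.3 -366.2  -68.4] az 0.023 q6 -1.83 t 5.675
```

```bash
python3 -m jog '[{"tx":0,"ty":0,"tz":-60,"ax":0,"ay":0,"az":0,"jaw":1},{"tx":13,"ty":-52,"tz":-9,"ax":0,"ay":0,"az":0,"jaw":1},{"tx":13,"ty":-52,"tz":0,"ax":0,"ay":0,"az":0,"jaw":1},{"tx":13,"ty":-52,"tz":0,"ax":0,"ay":0,"az":0,"jaw":1},{"tx":13,"ty":-52,"tz":0,"ax":0,"ay":0,"az":0,"jaw":1}]'
python3 -m jog '[{"tx":13,"ty":-52,"tz":0,"ax":0,"ay":0,"az":0,"jaw":1},{"tx":13,"ty":-52,"tz":0,"ax":0,"ay":0,"az":0,"jaw":1},{"tx":12,"ty":-54,"tz":0,"ax":0,"ay":0,"az":0.023,"jaw":1},{"tx":0,"ty":0,"tz":0,"ax":0,"ay":0,"az":0,"jaw":1},{"tx":0,"ty":0,"tz":0,"ax":0,"ay":0,"az":0,"jaw":1}]'
python3 - <<'E'
from h import *
goto((512,-334,240),5.7)
s=sense(); c=capture('wrist'); P=cloud(c,s)
cv2.imwrite('pics/w3.png',cv2.resize(c['color'][:,:,::-1],None,fx=1.5,fy=1.5))
np.savez('w3.npz',P=P,C=c['color'],T=tool(s))
C=(512,-334)
for nm,rad,z0,z1 in [('base',112,8,16),('forks',112,60,110),('high',112,84,100)]:
    m=box(P,C,rad,z0,z1); 
    if m.sum()>5: print(nm,m.sum(),rect(P[m]))
for q in('jig','jig_seat'): print(q,[(d['centre'],d['conf'],world(c,d['centre'],s).round(1)) for d in place_of(q,'wrist')])
E
```

```text
time_s: 6.3
eef_pos: [528.9, -173.9, 238.3]
ee_rot: [-0.001, -0.061, 0.998, 0.001]
force: [0.4, 0.3, -0.1]
grip_width: 0.036
grip_force: 86.2
time_s: 6.92
eef_pos: [511.2, -333.3, 238.7]
ee_rot: [-0.001, -0.05, 0.999, 0.001]
force: [-0.5, 0.6, -0.2]
grip_width: 0.038
grip_force: 86.2
tcp [ 511.2 -333.3  238.7] yaw -174.3 tilt [-0.002  0.002 -1.   ] SHIFT tool [-0.7 -0.8 -1.3] az -0.0 q6 -2.44 t 6.925
base 3401 [512.7, -335.6, 188.9, 76.1, 5.9, 11.7]
forks 452 [511.2, -328.6, 164.7, 51.3, 5.9, 80.6]
high 60 [439.6, -357.7, 11.6, 4.4, 4.9, 89.9]
jig [([255.6, 162.1], 0.79, array([ 465.3, -340.4,  261.8]))]
jig_seat [([252.8, 171.4], 0.9, array([ 470.4, -341.4,  261.3]))]
```

View pics/w3.png

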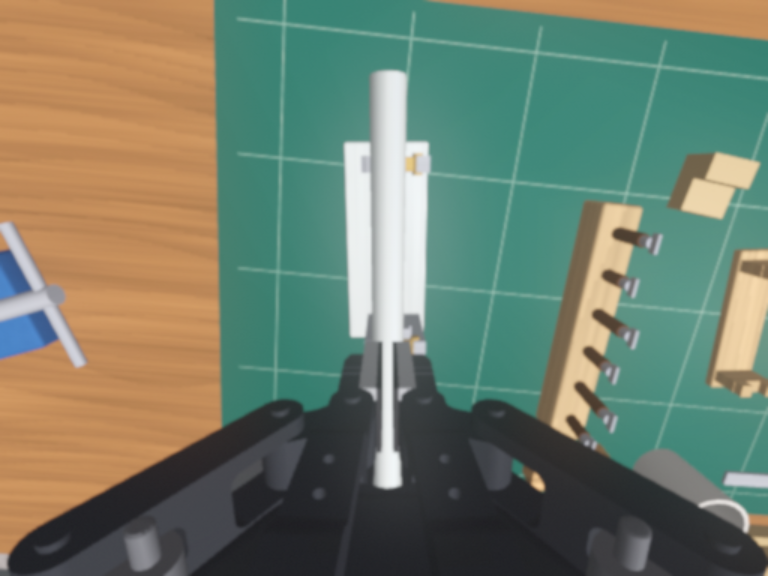

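```bash
cat >> h.py <<'E'
def tojig(P,c=(512.7,-335.6),a=5.9):
    r=np.radians(a); d=P[...,:2]-np.array(c); return np.stack([d[...,0]*np.cos(r)+d[...,1]*np.sin(r),-d[...,0]*np.sin(r)+d[...,1]*np.cos(r),P[...,2]],-1)
E
python3 - <<'E'
from h import *
f=np.load('w3.npz'); P=f['P']; T=f['T']; J=tojig(P); Q=(P-T[:3,3])@T[:3,:3]
m=(abs(Q[...,0])<104)&(abs(Q[...,1])<9)&(Q[...,2]>-30)&(Q[...,2]<-10)
for x0,x1 in((-99,-70),(-70,-45),(30,60),(60,99)):   # tool x
    q=J[m&(Q[...,0]>x0)&(Q[...,0]<x1)]; 
    if len(q): print('rod part',q.mean(0).round(1),'edges y',np.percentile(q[:,1],[2,98]).round(1),'top',np.percentile(q[:,2],90).round(1))
q=J[m]; print('rod x range',q[:,0].min().round(1),q[:,0].max().round(1))
b=J[(J[...,2]>8)&(J[...,2]<16)&(abs(J[...,0])<110)&(abs(J[...,1])<60)]
for x in (-60,-30,0,30): 
    k=b[abs(b[:,0]-x)<8]; print('base',x,k[:,1].min().round(1),k[:,1].max().round(1)) if len(k) else 0
print('base x',np.percentile(b[:,0],[.3,99.7]))
fk=J[(J[...,2]>55)&(J[...,2]<100)&(abs(J[...,0])<110)&(abs(J[...,1])<40)]
for s in(-1,1):
    k=fk[fk[:,0]*s>0]; print(len(k),'fork x',k[:,0].min().round(1),k[:,0].max().round(1),'y',k[:,1].min().round(1),k[:,1].max().round(1))
    for z0 in(60,70,80,86): 
        kk=k[(k[:,2]>=z0)&(k[:,2]<z0+(10 if z0<80 else 6))]; print('  z',z0,np.round(sorted(kk[:,1])[::max(1,len(kk)//12)],0))
E
```

```text
rod part [ 49.9   0.7 260.7] edges y [-4.7  6.1] top 262.0
rod part [-46.6   1.1 260.7] edges y [-4.6  6.7] top 262.3
rod part [-81.5   1.3 260.8] edges y [-4.4  7. ] top 262.5
rod x range -101.2 56.8
base -60 -36.8 37.0
base -30 -38.0 37.7
base 0 -37.3 36.9
base 30 -36.8 37.6
base x [-94.3591375  92.4994667]
271 fork x -83.1 -67.9 y -18.5 32.5
  z 60 []
  z 70 [-18.  16.  16.  17.  18.  19.  20.  20.  21.  21.  22.  24.  26.]
  z 80 [-18.  23.  23.  24.  26.  27.  28.  28.  29.  30.  31.  32.]
  z 86 [-17. -17. -17. -16. -16. -15. -14. -14. -14. -13. -13. -13. -12. -12.
 -12.]
201 fork x 66.6 81.6 y -18.9 32.9
  z 60 [-19. -18. -17. -17. -16. -14. -14. -13.  23.  24.  25.  27.  28.  29.
  30.  31.  32.]
  z 70 [-18. -16. -14.  15.  18.  21.  21.  22.  22.  24.  26.  27.  30.  31.]
  z 80 [22. 23. 24. 25. 26. 26. 27. 28. 28. 30. 31. 31. 32.]
  z 86 []
```

```bash
python3 -m jog '[{"tx":-1.2,"ty":-1,"tz":50,"ax":0,"ay":0,"az":-0.004,"jaw":1},{"tx":0,"ty":0,"tz":50,"ax":0,"ay":0,"az":0,"jaw":1},{"tx":0,"ty":0,"tz":34,"ax":0,"ay":0,"az":0,"jaw":1},{"tx":0,"ty":0,"tz":15,"ax":0,"ay":0,"az":0,"jaw":1},{"tx":0,"ty":0,"tz":0,"ax":0,"ay":0,"az":0,"jaw":1}]' 110
cat > rodj.py <<'E'
from h import *
s=sense(); c=capture('wrist'); P=cloud(c,s); T=tool(s); print(T[:3,3],s['force'],s['grip_width'])
cv2.imwrite('pics/w4.png',cv2.resize(c['color'][:,:,::-1],None,fx=1.5,fy=1.5))
J=tojig(P); Q=(P-T[:3,3])@T[:3,:3]
m=(abs(Q[...,0])<104)&(abs(Q[...,1])<9)&(Q[...,2]>-30)&(Q[...,2]<-10)
for x0,x1 in((-99,-70),(-70,-45),(20,45),(45,70),(70,99)):
    q=J[m&(Q[...,0]>x0)&(Q[...,0]<x1)]
    if len(q): print('rod part',q.mean(0).round(1),'edges y',np.percentile(q[:,1],[2,98]).round(1),'top',np.percentile(q[:,2],90).round(1))
q=J[m]; print('rod x range',q[:,0].min().round(1),q[:,0].max().round(1))
b=J[(J[...,2]>8)&(J[...,2]<16)&(abs(J[...,0])<110)&(abs(J[...,1])<60)]
for x in (-85,-60,-50,-40): 
    k=b[abs(b[:,0]-x)<5]; print('base',x,k[:,1].min().round(1),k[:,1].max().round(1)) if len(k) else 0
print('base x',np.percentile(b[:,0],[.3,99.7]))
fk=J[(J[...,2]>55)&(J[...,2]<100)&(abs(J[...,0])<110)&(abs(J[...,1])<40)]
k=fk[(fk[:,0]<0)&~((abs(fk[:,1])<8)&(fk[:,2]>95))]; print('fork x',np.percentile(k[:,0],[1,99]).round(1),'y',np.percentile(k[:,1],[1,99]).round(1))
E
python3 rodj.py
```

```text
time_s: 7.7
eef_pos: [512.9, -334.4, 91.2]
ee_rot: [-0.0, -0.052, 0.999, 0.0]
force: [0.2, -1.0, 0.4]
grip_width: 0.0
grip_force: 0.0
[ 512.89308018 -334.41313786   91.15320974] [ 0.15152796 -1.04492291  0.3527025 ] 0.00039832914336839387
rod x range -10.4 -5.0
base -85 -37.5 37.6
base -60 -37.7 38.1
base -50 -37.8 38.1
base -40 -37.6 38.1
base x [-94.61881626  76.10847792]
fork x [-99.8  -2. ] y [-16.3  31.9]
```

View pics/w4.png

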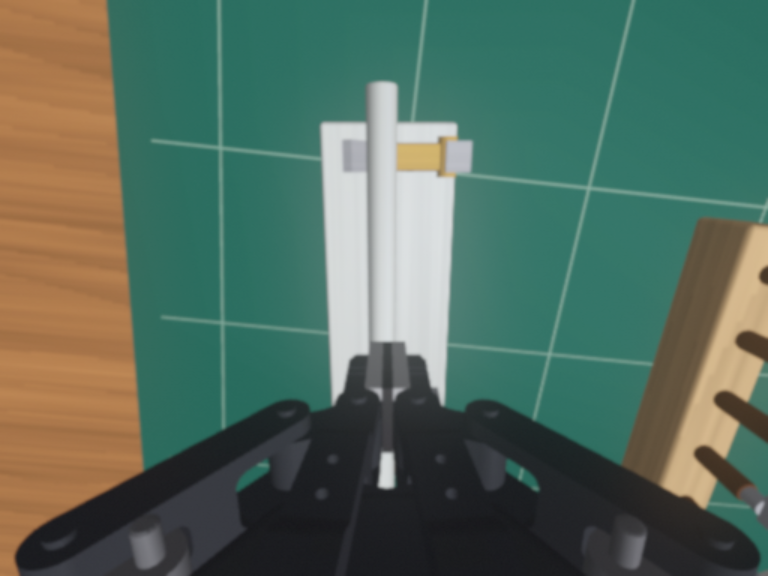

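The raised grip force squeezed the rod out below the pads. It now appears to lie on the jaws at about (382,200). I'll measure where it is.

```bash
cat > rodj2.py <<'E'
from h import *
s=sense(); c=capture('wrist'); P=cloud(c,s); T=tool(s); print(T[:3,3].round(1),s['force'].round(1),s['time_s'])
J=tojig(P)
m=(abs(J[...,1])<14)&(J[...,2]>50)&(J[...,2]<115)&(J[...,0]>-115)
for x0 in range(-115,115,10):
    k=J[m&(J[...,0]>=x0)&(J[...,0]<x0+10)]
    if len(k)>3: print(x0+5,len(k),'y',np.percentile(k[:,1],[3,97]).round(1),'zmax',np.percentile(k[:,2],95).round(1),'xmin',k[:,0].min().round(1),k[:,0].max().round(1))
c=capture('scene'); save(c,'s5'); P=cloud(c); J=tojig(P); 
m=(abs(J[...,1])<14)&(J[...,2]>50)&(J[...,2]<115)
for x0 in range(-115,115,20):
    k=J[m&(J[...,0]>=x0)&(J[...,0]<x0+20)]
    if len(k)>3: print('scene',x0+10,len(k),'y',np.median(k[:,1]).round(1),'zmax',np.percentile(k[:,2],95).round(1),k[:,0].min().round(1),k[:,0].max().round(1))
cv2.imwrite('pics/s5c.png',cv2.resize(c['color'][90:230,80:260,::-1],None,fx=4,fy=4,interpolation=cv2.INTER_CUBIC))
E
python3 rodj2.py
```

```text
[ 513.3 -334.9   92.2] [ 0.2 -0.1 -0.2] 7.75
-100 246 y [-8.1  3.2] zmax 90.4 xmin -101.1 -95.0
-90 398 y [-8.2  3.3] zmax 90.4 xmin -95.0 -85.1
-80 660 y [-13.2  12.8] zmax 90.4 xmin -85.0 -75.0
-70 599 y [-13.4  12.4] zmax 90.4 xmin -75.0 -65.3
-60 345 y [-8.6  2.9] zmax 90.4 xmin -65.0 -55.0
-50 309 y [-8.  3.] zmax 90.4 xmin -55.0 -45.0
-40 307 y [-8.2  3.1] zmax 90.5 xmin -45.0 -35.0
-30 290 y [-8.3  3.2] zmax 90.2 xmin -35.0 -25.0
-20 278 y [-8.4  2.6] zmax 90.5 xmin -24.9 -15.0
-10 263 y [-8.6  2.6] zmax 90.4 xmin -15.0 -5.0
0 190 y [-8.7  2.7] zmax 90.3 xmin -4.9 3.8
60 41 y [-3.4  1.6] zmax 90.3 xmin 59.5 64.7
70 114 y [-4.2  2.4] zmax 90.3 xmin 65.0 74.8
80 70 y [-4.9  2.5] zmax 90.6 xmin 75.1 82.6
scene -105 4 y 4.2 zmax 88.9 -99.9 -95.7
scene -85 32 y 2.1 zmax 90.2 -94.8 -75.0
scene -65 54 y -0.9 zmax 90.2 -74.7 -55.1
scene -45 22 y 2.1 zmax 91.0 -53.2 -35.6
scene -25 22 y 1.7 zmax 89.2 -34.6 -15.9
scene -5 25 y 3.4 zmax 109.8 -14.3 4.9
scene 15 25 y 3.8 zmax 109.6 5.2 23.4
scene 35 25 y 2.7 zmax 90.1 25.5 44.8
scene 55 27 y 2.4 zmax 91.8 45.3 65.0
scene 75 73 y -0.5 zmax 90.8 65.4 84.8
scene 95 23 y 2.2 zmax 90.7 86.8 99.1
```

View pics/s5c.png

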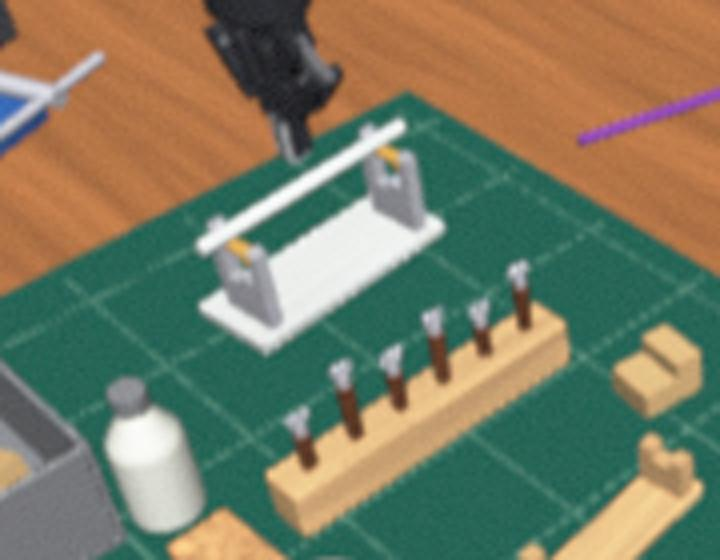

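The scene crop shows the rod lying level on both closed jaws, with its ends at about (205,245) and (400,128). Its top is at 90.4 mm and it is centred to about 1 mm, with the shut fingers just above its middle. I'll press it down with the shut fingertips.

```bash
python3 -m jog '[{"tx":0,"ty":-1.5,"tz":0,"ax":0,"ay":0,"az":0,"jaw":1},{"tx":0,"ty":0,"tz":4,"ax":0,"ay":0,"az":0,"jaw":1},{"tx":0,"ty":0,"tz":4,"ax":0,"ay":0,"az":0,"jaw":1},{"tx":0,"ty":0,"tz":4,"ax":0,"ay":0,"az":0,"jaw":1},{"tx":0,"ty":0,"tz":0,"ax":0,"ay":0,"az":0,"jaw":1}]' 40
python3 rodj2.py | grep -v scene
```

```text
time_s: 8.48
eef_pos: [512.7, -336.2, 78.5]
ee_rot: [-0.0, -0.052, 0.999, 0.0]
force: [0.2, 0.3, -0.5]
grip_width: -0.002
grip_force: 0.0
[ 512.7 -336.2   78.5] [ 0.2  0.3 -0.5] 8.475
-100 287 y [-8.1  2.8] zmax 90.4 xmin -101.0 -95.0
-90 455 y [-8.2  2.8] zmax 90.5 xmin -95.0 -85.1
-80 772 y [-13.4  12.8] zmax 90.5 xmin -85.0 -75.0
-70 718 y [-13.   12.6] zmax 90.4 xmin -75.0 -65.0
-60 395 y [-8.6  3.2] zmax 90.5 xmin -65.0 -55.0
-50 366 y [-8.1  2.7] zmax 90.4 xmin -55.0 -45.0
-40 346 y [-8.2  2.8] zmax 90.4 xmin -45.0 -35.0
-30 332 y [-8.3  2.9] zmax 90.3 xmin -35.0 -25.0
-20 316 y [-8.4  3. ] zmax 90.4 xmin -25.0 -15.0
-10 735 y [-12.6   9.5] zmax 114.1 xmin -15.0 -5.1
0 32 y [-8.7  3.2] zmax 89.5 xmin -4.9 -2.7
50 69 y [-4.4  0.2] zmax 90.2 xmin 47.9 54.8
60 124 y [-5.1  0.9] zmax 90.3 xmin 55.0 65.0
70 34 y [-5.8  1.7] zmax 90.1 xmin 65.0 68.3
```

```bash
python3 - <<'E'
from h import *
s=sense(); c=capture('wrist'); P=cloud(c,s); T=tool(s); print(s['grip_width'],s['grip_force'],s['force'])
cv2.imwrite('pics/w6.png',cv2.resize(c['color'][200:,130:390,::-1],None,fx=3,fy=3,interpolation=cv2.INTER_CUBIC))
Q=(P-T[:3,3])@T[:3,:3]
m=(abs(Q[...,0])<30)&(abs(Q[...,1])<25)&(Q[...,2]>-60)&(Q[...,2]<15)
for x0 in range(-20,20,5):
    k=Q[m&(Q[...,0]>=x0)&(Q[...,0]<x0+5)]
    for y0 in range(-20,20,4):
        kk=k[(k[:,1]>=y0)&(k[:,1]<y0+4)]
        print('%5.0f'%(np.median(kk[:,2])) if len(kk)>2 else '    .',end='')
    print('   x',x0)
E
```

```text
-0.004293286301188184 0.0 [ 0.39606627 -0.69751509  0.96399864]
    .    .    .    .    .    .    .    .    .    .   x -20
    .    .    .    .  -57  -57    .    .    .    .   x -15
    .    .    .    .  -57  -58    .    .    .    .   x -10
    .    .    .    .  -57  -58    .    .    .    .   x -5
    .    .    .   -9  -57  -11    .    .    .    .   x 0
    .  -41  -40  -36  -48  -38  -40  -41  -41    .   x 5
    .    .  -58  -40  -39  -41  -49  -59    .    .   x 10
    .    .    .   -9  -11   -9    .    .    .    .   x 15
```

View pics/w6.png

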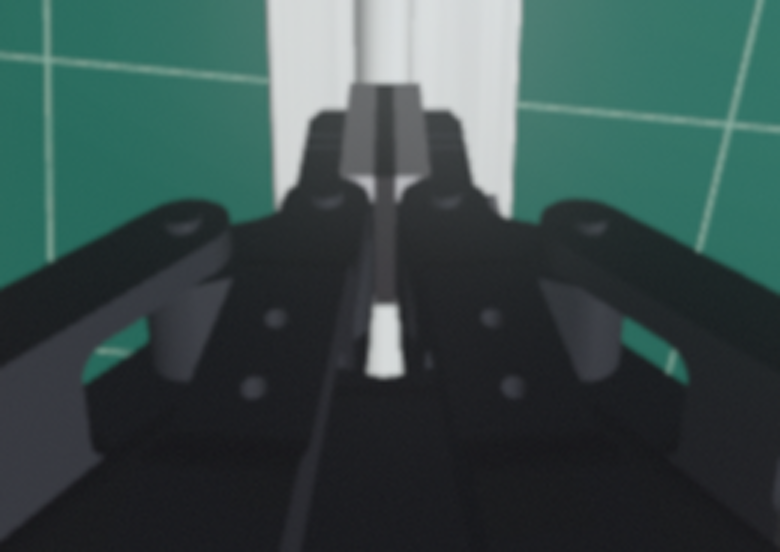

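```bash
python3 - <<'E'
from h import *
s=sense(); c=capture('wrist'); P=cloud(c,s); T=tool(s); Q=(P-T[:3,3])@T[:3,:3]
for v in range(222,264,4): print(v,[Q[v,u].round(0).tolist() for u in (243,250,258,266,273)])
c=capture('scene'); P=cloud(c); Q=(P-T[:3,3])@T[:3,:3]
k=Q[(abs(Q[...,0])<16)&(abs(Q[...,1])<25)&(Q[...,2]>-70)&(Q[...,2]<20)]; k=k[np.argsort(k[:,2])]; print(k[::4].round(0).tolist()); print(s['joints'],s['tau'].round(1))
E
```

```text
222 [[-25.0, -15.0, 67.0], [7.0, -6.0, -8.0], [8.0, -1.0, -11.0], [6.0, 4.0, -6.0], [-25.0, 12.0, 67.0]]
226 [[-29.0, -15.0, 67.0], [4.0, -6.0, -9.0], [5.0, -1.0, -10.0], [3.0, 4.0, -5.0], [-29.0, 13.0, 67.0]]
230 [[-33.0, -15.0, 69.0], [10.0, -6.0, -26.0], [10.0, -1.0, -28.0], [10.0, 3.0, -28.0], [-33.0, 13.0, 69.0]]
234 [[-37.0, -15.0, 68.0], [10.0, -5.0, -33.0], [11.0, -1.0, -33.0], [10.0, 3.0, -32.0], [-36.0, 13.0, 67.0]]
238 [[6.0, -9.0, -28.0], [10.0, -5.0, -36.0], [10.0, -1.0, -37.0], [10.0, 3.0, -37.0], [6.0, 7.0, -29.0]]
242 [[6.0, -9.0, -33.0], [11.0, -5.0, -43.0], [10.0, -1.0, -41.0], [10.0, 3.0, -41.0], [6.0, 7.0, -33.0]]
246 [[6.0, -9.0, -37.0], [11.0, -5.0, -46.0], [10.0, -1.0, -46.0], [9.0, 3.0, -44.0], [6.0, 6.0, -37.0]]
250 [[6.0, -9.0, -41.0], [10.0, -5.0, -49.0], [10.0, -1.0, -50.0], [10.0, 2.0, -49.0], [6.0, 6.0, -41.0]]
254 [[10.0, -8.0, -53.0], [10.0, -5.0, -53.0], [10.0, -1.0, -53.0], [11.0, 2.0, -54.0], [6.0, 6.0, -46.0]]
258 [[10.0, -8.0, -56.0], [10.0, -5.0, -57.0], [10.0, -1.0, -57.0], [10.0, 2.0, -57.0], [6.0, 6.0, -50.0]]
262 [[13.0, -7.0, -65.0], [11.0, 
[... 318 characters left out ...]
 11.0, -51.0], [-10.0, 3.0, -49.0], [-10.0, 8.0, -48.0], [-8.0, 14.0, -46.0], [5.0, 11.0, -44.0], [-4.0, 13.0, -43.0], [-11.0, 7.0, -41.0], [-11.0, -3.0, -40.0], [-13.0, 8.0, -38.0], [7.0, 12.0, -36.0], [-6.0, 8.0, -35.0], [1.0, 13.0, -33.0], [3.0, 15.0, -33.0], [-9.0, 6.0, -32.0], [-12.0, -4.0, -29.0], [-12.0, -0.0, -28.0], [-12.0, -6.0, -25.0], [-2.0, 9.0, -22.0], [2.0, 2.0, -13.0], [-14.0, 1.0, -11.0], [-3.0, -2.0, -11.0], [12.0, -1.0, -10.0], [-9.0, 4.0, -9.0], [-15.0, 1.0, -8.0], [3.0, 3.0, -6.0], [-15.0, 5.0, -5.0], [6.0, 4.0, -4.0], [4.0, 5.0, -2.0]]
[-7.71197819e-01  6.27236748e-01  1.37585776e+00 -7.09949782e-06
  1.13823577e+00 -2.44524528e+00] [ -0.  -52.6 -23.7  -0.    0.    0. ]
```

The fingertips actually end about 23 mm behind the reported TCP, so they haven't reached the rod yet. I'll keep going down gently and watch the force.

```bash
python3 -m jog '[{"tx":0,"ty":0,"tz":4,"ax":0,"ay":0,"az":0,"jaw":1},{"tx":0,"ty":0,"tz":4,"ax":0,"ay":0,"az":0,"jaw":1},{"tx":0,"ty":0,"tz":4,"ax":0,"ay":0,"az":0,"jaw":1},{"tx":0,"ty":0,"tz":2,"ax":0,"ay":0,"az":0,"jaw":1}]' 
python3 -m jog '[{"tx":0,"ty":0,"tz":2,"ax":0,"ay":0,"az":0,"jaw":1},{"tx":0,"ty":0,"tz":2,"ax":0,"ay":0,"az":0,"jaw":1},{"tx":0,"ty":0,"tz":0,"ax":0,"ay":0,"az":0,"jaw":1}]' 
python3 rodj2.py | grep -v scene
```

```text
time_s: 9.22
eef_pos: [513.1, -335.2, 66.9]
ee_rot: [0.0, -0.052, 0.999, 0.001]
force: [-5.8, 13.0, 19.9]
grip_width: -0.002
grip_force: 10.0
time_s: 9.6
eef_pos: [513.3, -336.1, 61.4]
ee_rot: [0.0, -0.052, 0.999, -0.0]
force: [-0.0, 1.6, 4.1]
grip_width: 0.001
grip_force: 2.2
[ 513.3 -336.1   61.4] [-0.   1.6  4.1] 9.6
-100 308 y [-6.3  5. ] zmax 80.9 xmin -100.7 -95.0
-90 519 y [-6.4  4.9] zmax 81.1 xmin -95.0 -85.0
-80 939 y [-13.3  12.7] zmax 89.2 xmin -85.0 -75.0
-70 834 y [-13.1  12.8] zmax 89.2 xmin -75.0 -65.1
-60 453 y [-6.7  5. ] zmax 81.0 xmin -64.9 -55.0
-50 414 y [-6.7  4.6] zmax 81.2 xmin -55.0 -45.0
-40 377 y [-6.2  4.7] zmax 81.3 xmin -45.0 -35.1
-30 369 y [-6.3  4.9] zmax 81.4 xmin -35.0 -25.0
-20 355 y [-6.4  5. ] zmax 81.5 xmin -24.9 -15.1
-10 1481 y [-13.   10.4] zmax 113.0 xmin -14.9 -5.0
0 9 y [-13.4  10.8] zmax 104.0 xmin -5.0 -4.7
40 34 y [-4.3  0.1] zmax 82.6 xmin 41.1 44.9
50 126 y [-5.   0.7] zmax 82.4 xmin 45.0 55.0
60 67 y [-5.6  1.4] zmax 82.0 xmin 55.0 61.1
```

The rod is going in level, with its top at 81 mm and y about -0.7. I'll continue to the bottom.

```bash
python3 -m jog '[{"tx":0,"ty":0,"tz":3,"ax":0,"ay":0,"az":0,"jaw":1},{"tx":0,"ty":0,"tz":3,"ax":0,"ay":0,"az":0,"jaw":1},{"tx":0,"ty":0,"tz":3,"ax":0,"ay":0,"az":0,"jaw":1},{"tx":0,"ty":0,"tz":3,"ax":0,"ay":0,"az":0,"jaw":1},{"tx":0,"ty":0,"tz":0,"ax":0,"ay":0,"az":0,"jaw":1}]' 
python3 -m jog '[{"tx":0,"ty":0,"tz":3,"ax":0,"ay":0,"az":0,"jaw":1},{"tx":0,"ty":0,"tz":3,"ax":0,"ay":0,"az":0,"jaw":1},{"tx":0,"ty":0,"tz":2,"ax":0,"ay":0,"az":0,"jaw":1},{"tx":0,"ty":0,"tz":0,"ax":0,"ay":0,"az":0,"jaw":1}]' 
python3 rodj2.py | grep -v scene
```

```text
time_s: 10.32
eef_pos: [513.4, -337.7, 49.7]
ee_rot: [0.001, -0.051, 0.999, -0.002]
force: [1.1, -3.4, 5.8]
grip_width: -0.001
grip_force: 2.8
time_s: 10.82
eef_pos: [512.5, -336.0, 40.3]
ee_rot: [-0.001, -0.052, 0.999, 0.0]
force: [-0.6, 0.5, -0.6]
grip_width: -0.001
grip_force: 0.0
[ 512.5 -336.    40.3] [-0.6  0.5 -0.6] 10.825
-100 261 y [-6.2  4.7] zmax 58.1 xmin -100.4 -95.0
-90 501 y [-6.3  4.8] zmax 58.0 xmin -95.0 -85.0
-80 1134 y [-13.3  12.9] zmax 89.2 xmin -85.0 -75.0
-70 1046 y [-13.3  12.8] zmax 89.1 xmin -75.0 -65.0
-60 403 y [-6.   4.7] zmax 58.1 xmin -65.0 -55.0
-50 390 y [-6.1  4.9] zmax 58.1 xmin -55.0 -45.0
-40 368 y [-6.2  5. ] zmax 58.0 xmin -45.0 -35.0
-30 357 y [-6.2  5.1] zmax 58.1 xmin -35.0 -25.0
-20 331 y [-6.3  4.6] zmax 58.0 xmin -25.0 -15.0
-10 2983 y [-13.1  11. ] zmax 113.4 xmin -14.9 -5.0
0 335 y [-5.5  1.5] zmax 109.3 xmin -5.0 5.0
10 282 y [-5.9  1.9] zmax 113.3 xmin 5.0 12.9
40 17 y [-4.2  0.2] zmax 58.0 xmin 43.3 45.0
50 119 y [-4.9  0.9] zmax 58.2 xmin 45.0 55.0
60 90 y [-5.2  1.2] zmax 57.9 xmin 55.0 63.4
```

The rod is seated: its top is 58.0 mm along its whole length, its end is at -100.4, and there is no force on the fingers. I'll lift off, check the jaws, and work out the move to the model.

```bash
python3 -m jog '[{"tx":0,"ty":0,"tz":-20,"ax":0,"ay":0,"az":0,"jaw":1},{"tx":0,"ty":0,"tz":-60,"ax":0,"ay":0,"az":0,"jaw":1},{"tx":0,"ty":0,"tz":-60,"ax":0,"ay":0,"az":0,"jaw":1},{"tx":0,"ty":0,"tz":-60,"ax":0,"ay":0,"az":0,"jaw":0},{"tx":0,"ty":0,"tz":0,"ax":0,"ay":0,"az":0,"jaw":-1}]' 40
python3 - <<'E'
from h import *
s=sense(); c=capture('wrist'); P=cloud(c,s); J=tojig(P)
m=(abs(J[...,1])<6)&(J[...,2]>40)&(J[...,2]<100)
for x0 in list(range(-105,105,10)):
    k=J[m&(J[...,0]>=x0)&(J[...,0]<x0+10)]
    if len(k)>3: print(x0+5,len(k),'y',np.percentile(k[:,1],[3,97]).round(1),'z',np.percentile(k[:,2],[10,90]).round(1))
r=J[m&(abs(J[...,2]-58)<5)]; print('rod x',r[:,0].min(),r[:,0].max())
b=P[box(P,(512,-335),112,8,16)]; print('base',rect(b))
save(c,'w7'); C=c['color'][30:300,150:400,::-1]; cv2.imwrite('pics/w7c.png',cv2.resize(C,None,fx=2.2,fy=2.2))
for f in(find_in,place_of): print([(d['centre'],d['conf'],world(c,d['centre'],s).round(1)) for d in f('jig_seat','wrist')])
goto((553,262,300),-19.5)
E
```

```text
time_s: 11.55
eef_pos: [513.9, -337.3, 245.9]
ee_rot: [0.003, -0.052, 0.999, -0.003]
force: [-0.6, 0.5, -1.4]
grip_width: 0.422
grip_force: 0.0
-100 43 y [-5.5  4.2] z [55.2 58.1]
-90 80 y [-5.5  4.3] z [54.7 57.6]
-80 77 y [-5.5  5.1] z [54.8 78.9]
-70 86 y [-5.5  5.1] z [55.2 78.7]
-60 71 y [-5.5  4.6] z [54.2 58. ]
-50 72 y [-5.5  4.6] z [53.9 57.6]
-40 72 y [-5.5  4.7] z [54.2 57.8]
-30 72 y [-5.5  4.8] z [54.  57.7]
-20 71 y [-5.5  4.9] z [53.9 57.9]
-10 65 y [-5.5  5. ] z [53.5 58. ]
0 67 y [-5.5  5.1] z [54.7 58.2]
10 59 y [-5.5  3.8] z [55.  58.2]
20 59 y [-5.5  3.8] z [55.1 58.2]
30 56 y [-5.5  3.9] z [55.3 58. ]
40 57 y [-5.5  4. ] z [55. 58.]
50 56 y [-5.5  4.1] z [54.8 58.1]
60 51 y [-5.5  4.1] z [54.9 57.7]
70 91 y [-5.5  5.8] z [53.8 78.1]
80 49 y [-5.5  5.8] z [53.8 78.6]
90 39 y [-5.5  4.3] z [54.9 57.8]
100 23 y [-5.5  4.4] z [54.9 57.6]
rod x -100.02755277251536 99.61905456866363
base [511.7, -335.6, 187.6, 76.0, 5.9, 11.6]
[([265.2, 157.3], 0.93, array([ 500.5, -331.6,   53.2]))]
[([257.5, 167.5], 0.88, array([ 514.6, -340.3,   55.5])), ([258.4, 162.4], 0.7, array([ 507.5, -339.8,   56.5]))]
tcp [ 512.4 -336.   239.6] yaw -174.1 tilt [-0.002  0.002 -1.   ] SHIFT tool [-101.9  590.7  -59.5] az 0.444 q6 -2.45 t 11.7
```

View pics/w7c.png

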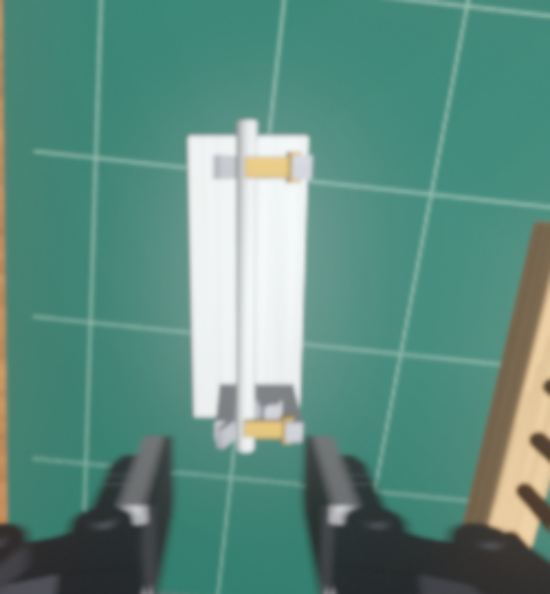

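Both jaws show closed, with brass at (270,167) and (268,430) and tops at 78 mm over the seated rod. On to the model.

```bash
python3 -m jog '[{"tx":-10.2,"ty":59,"tz":-6,"ax":0,"ay":0,"az":0,"jaw":-1},{"tx":-10.2,"ty":59,"tz":-6,"ax":0,"ay":0,"az":0,"jaw":-1},{"tx":-10.2,"ty":59,"tz":-6,"ax":0,"ay":0,"az":0,"jaw":-1},{"tx":-10.2,"ty":59,"tz":-6,"ax":0,"ay":0,"az":0,"jaw":-1},{"tx":-10.2,"ty":59,"tz":-6,"ax":0,"ay":0,"az":0,"jaw":-1}]' 60
python3 -m jog '[{"tx":-10.2,"ty":59,"tz":-6,"ax":0,"ay":0,"az":0,"jaw":-1},{"tx":-10.2,"ty":59,"tz":-6,"ax":0,"ay":0,"az":0,"jaw":-1},{"tx":-10.2,"ty":59,"tz":-6,"ax":0,"ay":0,"az":0,"jaw":-1},{"tx":-10.2,"ty":59,"tz":-6,"ax":0,"ay":0,"az":0,"jaw":-1},{"tx":-10.2,"ty":59,"tz":-6,"ax":0,"ay":0,"az":0,"jaw":-1}]'
python3 -m jog '[{"tx":0,"ty":0,"tz":0,"ax":0,"ay":0,"az":0.148,"jaw":-1},{"tx":0,"ty":0,"tz":0,"ax":0,"ay":0,"az":0.148,"jaw":-1},{"tx":0,"ty":0,"tz":0,"ax":0,"ay":0,"az":0.148,"jaw":-1},{"tx":0,"ty":0,"tz":0,"ax":0,"ay":0,"az":0,"jaw":-1},{"tx":0,"ty":0,"tz":0,"ax":0,"ay":0,"az":0,"jaw":-1}]'
cat > form.py <<'E'
from h import *
s=sense(); c=capture('wrist'); P=cloud(c,s); C=(553,262)
for nm,z0,z1 in (('bar',88,110),('sole',18,30)):
    m=box(P,C,75,z0,z1); print(nm,m.sum(),rect(P[m]),np.percentile(P[m][:,2],95).round(1))
print([(d['centre'],d['conf'],world(c,d['centre'],s,z=0).round(1)) for d in place_of('form','wrist')])
goto((553,262,300),-19.5)
E
python3 form.py
```

```text
time_s: 12.32
eef_pos: [532.5, -35.6, 269.5]
ee_rot: [-0.001, -0.051, 0.999, 0.0]
force: [1.2, -0.1, -0.3]
grip_width: 1.001
grip_force: 0.0
time_s: 12.95
eef_pos: [553.0, 262.9, 299.3]
ee_rot: [-0.002, -0.052, 0.999, -0.0]
force: [0.5, -0.5, 0.8]
grip_width: 1.001
grip_force: 0.0
time_s: 13.58
eef_pos: [553.4, 261.0, 300.1]
ee_rot: [-0.001, 0.168, 0.986, -0.0]
force: [0.4, 0.4, 0.1]
grip_width: 0.999
grip_force: 0.0
bar 1310 [552.2, 259.6, 99.2, 26.0, -19.8, 97.0] 98.6
sole 894 [550.7, 260.3, 94.8, 56.0, -19.1, 23.7] 25.2
[([260.5, 154.2], 0.69, array([553. , 264.7,   0. ]))]
tcp [553.5 261.  300.6] yaw 160.6 tilt [-0.001 -0.    -1.   ] SHIFT tool [0.8 0.8 0.6] az 0.001 q6 -0.98 t 13.675
```

```bash
python3 -m jog '[{"tx":0.8,"ty":-1.7,"tz":60,"ax":0,"ay":0,"az":0.003,"jaw":-1},{"tx":0,"ty":0,"tz":60,"ax":0,"ay":0,"az":0,"jaw":-1},{"tx":0,"ty":0,"tz":60,"ax":0,"ay":0,"az":0,"jaw":-1},{"tx":0,"ty":0,"tz":50,"ax":0,"ay":0,"az":0,"jaw":-1},{"tx":0,"ty":0,"tz":22,"ax":0,"ay":0,"az":0,"jaw":-1}]' 40
python3 -m jog '[{"tx":0,"ty":0,"tz":0,"ax":0,"ay":0,"az":0,"jaw":0},{"tx":0,"ty":0,"tz":0,"ax":0,"ay":0,"az":0,"jaw":0.6},{"tx":0,"ty":0,"tz":0,"ax":0,"ay":0,"az":0,"jaw":1},{"tx":0,"ty":0,"tz":0,"ax":0,"ay":0,"az":0,"jaw":1},{"tx":0,"ty":0,"tz":0,"ax":0,"ay":0,"az":0,"jaw":1}]' 40
python3 -m jog '[{"tx":0,"ty":0,"tz":0,"ax":0,"ay":0,"az":0,"jaw":1},{"tx":0,"ty":0,"tz":0,"ax":0,"ay":0,"az":0,"jaw":1}]' 40
```

```text
time_s: 14.3
eef_pos: [550.7, 259.3, 45.8]
ee_rot: [-0.002, 0.17, 0.985, -0.001]
force: [0.2, 0.7, 0.8]
grip_width: 1.0
grip_force: 0.0
time_s: 14.92
eef_pos: [552.8, 259.9, 50.2]
ee_rot: [0.001, 0.171, 0.985, 0.0]
force: [-0.9, -0.6, 6.3]
grip_width: 0.298
grip_force: 43.3
time_s: 15.18
eef_pos: [552.8, 259.9, 50.3]
ee_rot: [0.001, 0.171, 0.985, 0.0]
force: [-1.2, 0.6, 6.3]
grip_width: 0.297
grip_force: 43.3
```

The grip is stable at 25 mm opening, matching the 26 mm bar. I'll lift and check.

```bash
python3 -m jog '[{"tx":0,"ty":0,"tz":-10,"ax":0,"ay":0,"az":0,"jaw":1},{"tx":0,"ty":0,"tz":-40,"ax":0,"ay":0,"az":0,"jaw":1},{"tx":0,"ty":0,"tz":-50,"ax":0,"ay":0,"az":0,"jaw":1},{"tx":0,"ty":0,"tz":-50,"ax":0,"ay":0,"az":0,"jaw":1},{"tx":0,"ty":0,"tz":-40,"ax":0,"ay":0,"az":0,"jaw":1}]'
python3 -m jog '[{"tx":0,"ty":0,"tz":-30,"ax":0,"ay":0,"az":0,"jaw":1},{"tx":0,"ty":0,"tz":0,"ax":0,"ay":0,"az":0,"jaw":1},{"tx":0,"ty":0,"tz":0,"ax":0,"ay":0,"az":0,"jaw":1}]'
cat > held.py <<'E'
from h import *
s=sense(); T=tool(s); print(T[:3,3].round(1),s['grip_width'],s['force'].round(1))
def rep(P,nm):
    Q=(P-T[:3,3])@T[:3,:3]
    m=(abs(Q[...,0])<62)&(abs(Q[...,1])<40)&(Q[...,2]>-60)&(Q[...,2]<62); q=Q[m]
    print(nm,len(q),'max tool z',np.percentile(q[:,2],[98,99.5]).round(1),'x',np.percentile(q[:,0],[1,99]).round(1),'y',np.percentile(q[:,1],[1,99]).round(1))
    s_=q[(q[:,2]>8)&(q[:,2]<28)]   # sole top
    h=np.histogram(q[:,2],bins=np.arange(-60,62,3)); print([(int(a),int(n)) for a,n in zip(h[1],h[0]) if n>25])
    return q
c=capture('wrist'); np.save('hw.npy',rep(cloud(c,s),'wrist'))
cv2.imwrite('pics/h.png',cv2.resize(c['color'][:,:,::-1],None,fx=1.3,fy=1.3))
np.save('hs.npy',rep(cloud(capture('scene')),'scene'))
np.save('ht.npy',rep(cloud(capture('top')),'top'))
E
python3 held.py
```

```text
time_s: 15.8
eef_pos: [552.1, 259.7, 241.7]
ee_rot: [0.001, 0.171, 0.985, 0.0]
force: [0.6, -0.0, -0.8]
grip_width: 0.293
grip_force: 42.3
time_s: 16.18
eef_pos: [551.7, 259.6, 267.6]
ee_rot: [-0.001, 0.171, 0.985, -0.0]
force: [0.2, -1.0, -1.2]
grip_width: 0.295
grip_force: 42.4
[551.7 259.6 267.6] 0.29515647463348127 [ 0.2 -1.  -1.2]
wrist 13290 max tool z [27.6 41.7] x [-32.2  50.1] y [-27.6  26.2]
[(-60, 417), (-57, 275), (-54, 149), (-51, 895), (-48, 6651), (-45, 1164), (-42, 537), (-39, 167), (-36, 160), (-33, 143), (-30, 80), (-27, 47), (-9, 27), (-6, 45), (-3, 52), (0, 45), (3, 45), (6, 43), (9, 44), (12, 42), (15, 34), (18, 37), (21, 40), (24, 1547), (27, 441), (30, 39), (36, 29), (48, 28)]
scene 2278 max tool z [48.2 50.5] x [-48.1  45.4] y [-25.4  29.5]
[(-51, 33), (-48, 214), (-45, 89), (-42, 59), (-39, 49), (-36, 43), (-33, 53), (-30, 42), (-27, 46), (-24, 35), (-21, 32), (-18, 29), (-15, 31), (-12, 29), (-9, 30), (-6, 26), (-3, 29), (0, 29), (3, 34), (6, 32), (9, 30), (15, 32), (18, 39), (21, 29), (24, 372), (27, 335), (30, 59), (33, 59), (36, 60), (39, 52), (42, 52), (45, 56), (48, 41)]
top 174 max tool z [38.1 46. ] x [-41.   49.6] y [-27.5  27.1]
[(-51, 26), (-48, 45)]
```

View pics/h.png

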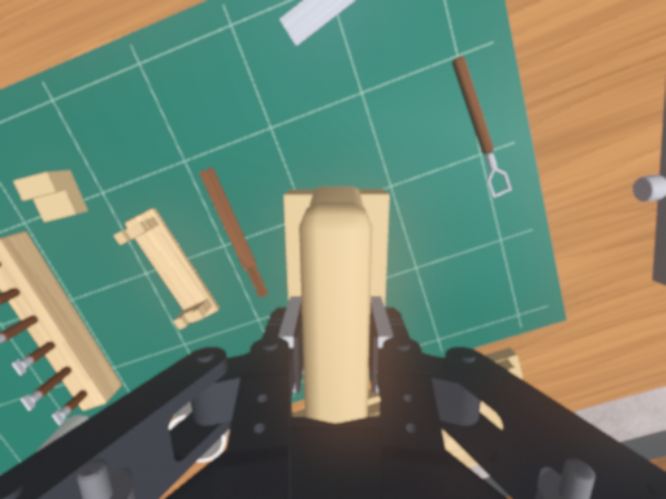

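The model is held level with its bar along tool x: bar top at (335,215) in the picture, and underside at about tool z +50. I'll cross at this height, with the underside at about 217 mm, well above the 105 mm tools.

```bash
python3 - <<'E'
from h import *
q=np.load('hw.npy')
for nm,z0,z1 in(('bartop',-50,-46.5),('sole',23,29)):
    k=q[(q[:,2]>z0)&(q[:,2]<z1)]; A=np.c_[k[:,:2],np.ones(len(k))]; co=np.linalg.lstsq(A,k[:,2],rcond=None)[0]; print(nm,len(k),co.round(3),rect(k))
s=np.load('hs.npy'); k=s[(s[:,2]>23)&(s[:,2]<30)]; print('scene sole',rect(k)); k=s[(s[:,2]<-44)&(s[:,2]>-50)]; print('scene bar',rect(k))
goto((512.5,-335.5,267),5.9)
E
```

```text
bartop 5357 [-0.0000e+00 -2.0000e-03 -4.7429e+01] [6.8, -0.4, 80.0, 48.3, 23.5, -47.4]
sole 2008 [-6.0000e-03 -7.0000e-03  2.6596e+01] [15.0, -0.7, 70.0, 56.2, -0.0, 26.5]
scene sole [2.1, 1.5, 93.1, 57.9, -0.1, 26.9]
scene bar [-12.9, -2.0, 64.7, 48.8, 23.0, -46.4]
tcp [551.8 259.6 267.6] yaw 160.3 tilt [-0.002 -0.001 -1.   ] SHIFT tool [-163.6 -573.5    1.1] az -0.447 q6 -0.98 t 16.325
```

```bash
python3 -m jog '[{"tx":-8,"ty":-29,"tz":0,"ax":0,"ay":0,"az":0,"jaw":1},{"tx":-16.4,"ty":-57.4,"tz":0,"ax":0,"ay":0,"az":0,"jaw":1},{"tx":-16.4,"ty":-57.4,"tz":0,"ax":0,"ay":0,"az":0,"jaw":1},{"tx":-16.4,"ty":-57.4,"tz":0,"ax":0,"ay":0,"az":0,"jaw":1},{"tx":-16.4,"ty":-57.4,"tz":0,"ax":0,"ay":0,"az":0,"jaw":1}]'
python3 -m jog '[{"tx":-16.4,"ty":-57.4,"tz":0,"ax":0,"ay":0,"az":0,"jaw":1},{"tx":-16.4,"ty":-57.4,"tz":0,"ax":0,"ay":0,"az":0,"jaw":1},{"tx":-16.4,"ty":-57.4,"tz":0,"ax":0,"ay":0,"az":0,"jaw":1},{"tx":-16.4,"ty":-57.4,"tz":0,"ax":0,"ay":0,"az":0,"jaw":1},{"tx":-16.4,"ty":-57.4,"tz":0,"ax":0,"ay":0,"az":0,"jaw":1}]'
python3 -m jog '[{"tx":-8,"ty":-28,"tz":0,"ax":0,"ay":0,"az":0,"jaw":1},{"tx":0,"ty":0,"tz":0,"ax":0,"ay":0,"az":-0.149,"jaw":1},{"tx":0,"ty":0,"tz":0,"ax":0,"ay":0,"az":-0.149,"jaw":1},{"tx":0,"ty":0,"tz":0,"ax":0,"ay":0,"az":-0.149,"jaw":1},{"tx":0,"ty":0,"tz":0,"ax":0,"ay":0,"az":0,"jaw":1}]'
cat > fin.py <<'E'
from h import *
goto((512.5,-335.5,118),5.9)
s=sense(); T=tool(s); c=capture('wrist'); Pw=cloud(c,s); c2=capture('scene'); Ps=cloud(c2); print('F',s['force'].round(1),s['grip_force'])
save(c,'fw'); save(c2,'fs')
for P,nm in((Pw,'wrist'),(Ps,'scene')):
    J=tojig(P); z=T[2,3]; near=(abs(J[...,0])<66)&(abs(J[...,1])<45)
    for n,z0,z1 in(('soletop',z-30,z-22),('side',z-52,z-28),('bar',z+42,z+50)):
        k=J[near&(J[...,2]>z0)&(J[...,2]<z1)]
        if len(k)>10: print(nm,n,len(k),rect(k),'x',np.percentile(k[:,0],[1,99]).round(1),'y',np.percentile(k[:,1],[1,99]).round(1),'z',np.percentile(k[:,2],[2,98]).round(1))
    k=J[(abs(J[...,1])<8)&(abs(J[...,2]-57)<5)&(abs(J[...,0])<103)]; print(nm,'rod',len(k),rect(k) if len(k)>10 else '')
E
python3 fin.py
```

```text
time_s: 16.95
eef_pos: [533.7, -10.3, 268.4]
ee_rot: [-0.0, 0.171, 0.985, 0.0]
force: [1.5, -0.4, -1.4]
grip_width: 0.298
grip_force: 42.3
time_s: 17.58
eef_pos: [514.2, -308.2, 268.3]
ee_rot: [-0.0, 0.171, 0.985, 0.0]
force: [-0.2, -0.4, -1.2]
grip_width: 0.299
grip_force: 42.3
time_s: 18.2
eef_pos: [512.8, -335.4, 268.3]
ee_rot: [-0.0, -0.051, 0.999, 0.0]
force: [0.4, 0.2, -1.1]
grip_width: 0.295
grip_force: 42.3
tcp [ 512.8 -335.4  268.3] yaw -174.2 tilt [-0.001  0.001 -1.   ] SHIFT tool [ 1.000e-01 -2.000e-01  1.503e+02] az -0.001 q6 -2.44 t 18.2
F [ 0.4  0.2 -1.1] 42.28807747364044
wrist soletop 2033 [-15.6, -0.9, 69.7, 56.3, -0.1, 241.8] x [-50.2  12.1] y [-28.7  26.9] z [240.5 243.5]
wrist side 178 [-17.2, -1.2, 58.0, 55.7, -0.0, 231.5] x [-46.2   1.6] y [-28.6  26.6] z [219.3 240.2]
wrist bar 8621 [-6.9, -1.8, 86.6, 49.7, 19.0, 315.2] x [-49.6  32.3] y [-22.4  19.8] z [310.8 316.9]
wrist rod 432 [-64.7, -0.4, 69.5, 11.0, -0.3, 56.5]
scene soletop 294 [-0.1, 1.7, 93.3, 59.0, -0.1, 241.8] x [-44.5  45.2] y [-27.3  30.6] z [238.8 245.4]
scene side 289 [0.8, 2.1, 91.7, 59.7, 0.4, 230.0] x [-44.5  45.7] y [-23.7  31.7] z [218.4 240. ]
scene bar 164 [2.4, 7.1, 95.6, 42.7, -19.1, 314.7] x [-45.6  49.2] y [-15.8  28.2] z [310.8 317.9]
scene rod 144 [8.0, 1.1, 182.5, 14.7, 0.5, 56.1]
```

The model lines up with the rod in both views: y offset within 1 mm and the angle within about 0.5°. I'll lower it, stopping partway.

```bash
python3 -m jog '[{"tx":-1.5,"ty":0,"tz":25,"ax":0,"ay":0,"az":0,"jaw":1},{"tx":0,"ty":0,"tz":35,"ax":0,"ay":0,"az":0,"jaw":1},{"tx":0,"ty":0,"tz":30,"ax":0,"ay":0,"az":0,"jaw":1},{"tx":0,"ty":0,"tz":20,"ax":0,"ay":0,"az":0,"jaw":1},{"tx":0,"ty":0,"tz":10,"ax":0,"ay":0,"az":0,"jaw":1}]'
python3 -m jog '[{"tx":0,"ty":0,"tz":10,"ax":0,"ay":0,"az":0,"jaw":1},{"tx":0,"ty":0,"tz":8,"ax":0,"ay":0,"az":0,"jaw":1},{"tx":0,"ty":0,"tz":6,"ax":0,"ay":0,"az":0,"jaw":1},{"tx":0,"ty":0,"tz":4,"ax":0,"ay":0,"az":0,"jaw":1},{"tx":0,"ty":0,"tz":1,"ax":0,"ay":0,"az":0,"jaw":1}]'
python3 -m jog '[{"tx":0,"ty":0,"tz":0,"ax":0,"ay":0,"az":0,"jaw":1},{"tx":0,"ty":0,"tz":0,"ax":0,"ay":0,"az":0,"jaw":1},{"tx":0,"ty":0,"tz":0,"ax":0,"ay":0,"az":0,"jaw":1},{"tx":0,"ty":0,"tz":0,"ax":0,"ay":0,"az":0,"jaw":1}]'
python3 fin.py; python3 -c "
import cv2; a=cv2.imread('pics/fs.png')[90:230,80:260]; cv2.imwrite('pics/fsc.png',cv2.resize(a,None,fx=4,fy=4,interpolation=cv2.INTER_CUBIC))"
```

```text
time_s: 18.92
eef_pos: [514.1, -335.0, 147.9]
ee_rot: [-0.001, -0.051, 0.999, 0.001]
force: [-0.1, 0.7, -0.8]
grip_width: 0.299
grip_force: 42.4
time_s: 19.55
eef_pos: [514.4, -335.3, 119.9]
ee_rot: [0.0, -0.052, 0.999, -0.0]
force: [0.0, 0.8, -1.5]
grip_width: 0.292
grip_force: 42.4
time_s: 20.05
eef_pos: [514.4, -335.3, 120.0]
ee_rot: [0.0, -0.052, 0.999, -0.0]
force: [-0.7, -0.2, -2.3]
grip_width: 0.293
grip_force: 42.4
tcp [ 514.4 -335.3  120. ] yaw -174.1 tilt [ 0. -0. -1.] SHIFT tool [1.9 0.  2. ] az 0.0 q6 -2.44 t 20.05
F [-0.7 -0.2 -2.3] 42.3627895116806
wrist soletop 2031 [-14.2, -1.0, 69.4, 56.2, 0.0, 93.6] x [-48.7  13.8] y [-28.9  26.8] z [92.3 95.3]
wrist side 174 [-19.6, -1.2, 55.5, 50.0, -89.9, 83.1] x [-44.6  -6.4] y [-28.7  26.6] z [70.5 91.9]
wrist bar 8624 [-5.3, -1.8, 85.9, 49.5, 19.3, 167.0] x [-48.   33.9] y [-22.6  19.8] z [162.6 168.7]
wrist rod 914 [-72.5, 0.5, 55.8, 14.5, -0.3, 56.5]
scene soletop 267 [0.7, 0.8, 94.1, 60.6, 1.3, 93.4] x [-43.6  47.2] y [-28.1  30.1] z [90.7 97. ]
scene side 241 [1.4, 0.7, 92.4, 63.3, 0.6, 82.5] x [-42.9  46.7] y [-28.8  31.8] z [69.8 91.9]
scene bar 133 [4.6, 4.5, 92.0, 50.8, -23.3, 166.1] x [-42.4  50.4] y [-15.   28.9] z [162.5 169.7]
scene rod 69 [8.9, 0.0, 184.0, 15.2, -0.2, 56.1]
```

View pics/fsc.png

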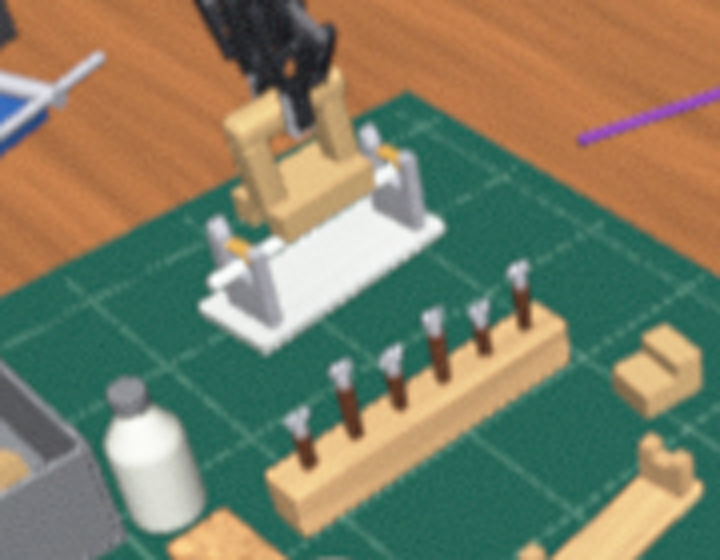

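The crop shows the model level over the rod, centred between the forks at about (305,195), with both brass jaws shut. The underside is about 11 mm above the rod, so I'm handing in.

```bash
python3 -c "
from rig import finish_job; print(finish_job())"
```

```text
the job is handed in; nothing more can be done
None
```

I handed the job in with the rod seated in both forks under shut jaws, and the model held level about 11 mm above its middle; the rod slipped from the grip over the jig and landed on the jaws, so I pressed it home with the shut fingers (no verdict was returned).

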